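# Serve the tea tray with its sliding coaster under control

## Robot

A 6-joint arm with a two-finger parallel gripper is mounted at the origin on the work surface. World frame = base frame: x ahead of the robot, y to its left, z up, the work surface at z = 0. Lengths are in m, angles in rad, forces in N, time in s.
With the tool pointing down it reaches from about 0.375 to 0.975 m from the base axis. Payload 3.8 kg.
Tool frame: the origin (TCP) lies at the very end of the fingers, on their centre line; the grasp point (between the pads) lies 19 mm behind it; z points along the fingers, y is the line along which they close (so a half turn about z gives the same grasp; the last joint's range is limited). The gripper opens to 85 mm and grips with 20 to 120 N. Pads are 22 mm wide; open, the fingers measure 114 mm over their backs; the gripper's body (76 mm by 85 mm) begins 54 mm behind the grasp point. The pads swing forward as they close: fully open they stand 13 mm farther back than shut.
Start: joints at [-1.23, 0.264, 1.604, -0, 1.274, -0.037], TCP at [0.249, -0.627, 0.231] pointing down, gripper open.
Joint ranges: [-2.63, 2.63], [-0.94, 2.18], [0.31, 2.57], [-1.31, 4.45], [0, 2.66], [-2.55, 2.55]. Speed limits (rad/s): [2.57, 2.57, 3.14, 3.14, 3.14, 3.14].

## Interface

Orientations are given as a rotation vector (axis times angle).
In Python, from workcell import bot, vision gives the robot as it stands. The module is installed in compiled form; this text tells all that it offers.
- The arm moves only by the tool play_rows, never from a script. Its argument "moves" is a list that holds one entry, the list of rows, each a list of 7 numbers: the turn, a rotation vector about the tool's x, y, z as a fraction of full scale, then the shift along the tool's x, y, z as a fraction of full scale, then the finger opening in mm, from 0 to 85.4. In form: [[[ax, ay, az, x, y, z, jaw], ...]]. A call has 1 to 5 rows; each row shifts and turns the commanded pose from where the row before left it, along the tool's axes as they then stand; what a row does not reach is not made up. Full scale, the value 1, is 0.1 m for a shift and 0.5 rad for a turn. A row lasts 1/12 s, in which the tool goes at most 41.7 mm and 7.16 degrees, less where a joint would pass 70% of its speed; a pose out of reach is approached as far as the arm can. A call with a number of a shift or a turn outside -1 to 1 is refused whole. A call with a gripper value outside its range is refused whole. The fingers move at their own pace and stop on an object; "newtons" is the grip in N (left out, the last holds). Time passes only in rows, so rows that do not move let the fingers close. It gives the time, the measured TCP pose, the force, the opening and the grip force at its end, in the units of the state.
- bot.read_state(): the state, without advancing time (a new reading comes with each control period).
- vision.read_camera(name): name is "scene" or "top" or "wrist"; returns a dict with "image" (420x560x3 uint8, red, green, blue), "depth" (420x560 float32, m along the optical axis (not along the pixel's ray), 0 where there is no reading), "K" (3x3 intrinsics, pixels), "dist" ([k1, k2, p1, p2, k3] as OpenCV has them; the pictures are not rectified), "R" (3x3) and "t" (3): a world point X has camera coordinates R X + t. Camera axes: x right, y down, z forward; pixel columns grow to the right and rows downward; lengths in m; the calibration is good to about 2 mm. A picture is of the moment at which its call begins.
- bot.finish_job(): hands the job in; it is judged then, once.
The state is a dict: "time": time; "q": joint angles; "joint_vel": joint speeds; "joint_torque": joint torques, N m; "tool_pos": TCP position; "tcp_rot": TCP orientation; "wrist_force": force on the tool from outside, world axes, zero at the start; "torque": the same for the moment, N m; "width": opening from 0.0 (shut) to 1.0 (fully open); "grip_force": force on a finger pad.
Only numpy, scipy, OpenCV 4.12 (cv2) and the standard library are available. Lean on these libraries where they do the work, as an engineer would, in place of code of your own. Each camera call takes 0.05 s, during which the arm holds its last target. There are 200 camera calls.

## Task

Lift the tea tray by its handle and, before carrying it anywhere, let the free-running coaster with the cup slide from the end of its runners to the middle by tilting the tray, and bring it to rest there. Then carry the tray to the placemat with the coaster kept in the middle part of its runners, hold it up over the placemat for three seconds with the coaster resting in the middle, put it down gently in the middle of the placemat, squared up with it, and let go. The coaster must never run against its end stops and the gripper must not touch coaster, cup or jar; keep cup and honey jar upright in their rings and leave everything else alone.

Things in the scene. Friction and masses are not known exactly. Their poses are not given: they have to be found in the camera images.
- tray: Dark wooden tea tray, 310 mm along its x, 260 mm along its y, base 8 mm, rim 22 mm high; with all it carries 0.85 kg, about balanced round the handle in its middle. Origin: centre of its underside; z up. Along x at y = +80 mm run two straight level brass runners, 50 mm apart, on which the red coaster slides. A fixed brass ring at y = -80 mm holds the honey jar.
- tray_handle (a point): Grip point of the tray's arched handle, 88 mm above the underside: middle of a light wooden bar 70 mm long along the tray's y, 14 mm thick along x, 32 mm high (72 to 104 mm up), on brass posts at y = +25 and -25 mm. Grip from above, fingers closing along the tray's x. Axes as the tray's.
- runners_mid (a point): Where the coaster's origin is when it stands in the middle of its runners: 80 mm to +y of the tray's origin, 24 mm above its underside, beside a white mark on the rim. Axes as the tray's: the coaster's offset along this x tells where it is. Its end stops are at +107 and -107 mm; it starts at +70 mm. Nothing centres it by itself.
- coaster: Red coaster, 80 x 70 x 6 mm, sliding along the tray's x on ball-bearing runners, with a brass ring 12 mm high round the cup; with the cup 0.22 kg. Origin: centre of its top; axes as the tray's. It runs almost freely: x'' = -9.8*s - a, SI, x its offset, s the sine of the tray's x axis above horizontal, a the tray's acceleration along x; friction holds it only while s is below about 0.003.
- cup: Blue ceramic cup without handle, 60 mm high, 62 mm across the mouth, 0.14 kg (0.11 to 0.18), standing loose in the ring on the coaster. Origin: centre of its underside.
- honey_jar: Amber glass jar with white lid and label, 62 mm across, 65 mm high, 0.2 kg, standing loose in a ring 14 mm high on the tray at y = -80 mm. Origin: centre of its underside.
- placemat: Dark blue placemat with pale wavy lines, 360 mm along its x by 300 mm along its y, 3 mm thick, fixed to the table. It lies with its long side across the robot's front. Origin: centre of its underside, at table height.
- glass_a: Upturned stemmed glass, 142 mm high, 68 mm wide, at the back right; bystander. Origin: centre of its underside.
- glass_b: Second upturned glass, the same, beside the first; bystander.
- teapot: Dark blue teapot, 125 mm wide, 113 mm high, far left; bystander. Origin: centre of its underside.
- bowl: Brown bowl, 120 mm across, 65 mm high, at the back; bystander. Origin: centre of its underside.
Mind the look-alikes: they are no part of the job. What is shaped like the honey_jar but red or turquoise is not meant. There is more than one size of the cup; the job needs the larger.

How it is judged:
On the way, in this order (a step that is already met when the one before it is completed fails the run):
1. Held up, the tray has the coaster at rest in the middle of its runners (within 20 mm, tray at least 25 mm up) for 1 s (height (world z) of tray above 0.025 m and x of coaster in the frame of runners_mid between -0.02 and 0.02 m and linear speed of coaster below 0.08 m/s), for 1 s.
2. The tray is held up (at least 25 mm) over the middle of the placemat (within 50 mm) with the coaster at rest in the middle (within 20 mm) for 2.5 s (all of step 1 and horizontal distance between tray and placemat below 0.05 m), for 2.5 s.
At the end, for the whole second after the job is handed in: The tray stands flat on the placemat, released and at rest, its centre within 30 mm of the placemat's centre and its long side within 0.12 rad of the placemat's, with the coaster resting within 30 mm of the middle of its runners (slower than 0.1 m/s) and cup and jar upright in their rings (horizontal distance between tray and placemat below 0.03 m and angle between the x axis of tray and the x axis of placemat, either way round below 0.12 rad and height (world z) of tray below 0.008 m and angle between tray's own z axis and vertical below 0.03 rad and x of coaster in the frame of runners_mid between -0.03 and 0.03 m and linear speed of coaster below 0.1 m/s and linear speed of tray below 0.03 m/s and horizontal distance between cup and coaster below 0.012 m and angle between each of cup, honey_jar's own z axis and vertical below 0.15 rad); the robot touches nothing.
It fails at once if the gripper or arm touches the coaster, the cup or the jar (contact force between any of the fingers, the arm and coaster above 0.5 N or contact force between any of the fingers, the arm and cup above 0.5 N or contact force between any of the fingers, the arm and honey_jar above 0.5 N).
It fails at once if the coaster runs against an end stop (more than 105 mm from the middle), or the cup or jar tips (more than 0.45 rad) or leaves its ring (x of coaster in the frame of runners_mid above 0.105 m or x of coaster in the frame of runners_mid below -0.105 m or angle between any of cup, honey_jar's own z axis and vertical above 0.45 rad or distance between cup and coaster above 0.02 m or z of honey_jar in the frame of tray above 0.025 m).
It fails at once if the tray is carried to the placemat (nearer than 0.25 m to its centre) with the coaster more than 60 mm from the middle of its runners (horizontal distance between tray and placemat below 0.25 m and (x of coaster in the frame of runners_mid above 0.06 m or x of coaster in the frame of runners_mid below -0.06 m)).
It fails at once if the tray comes down hard on the placemat (faster than 0.12 m/s in the last 15 mm) (horizontal distance between tray and placemat below 0.15 m and height (world z) of tray below 0.018 m and linear speed of tray above 0.12 m/s).
It fails at once if a bystander is moved more than 20 mm (distance of any of glass_a, glass_b, teapot, bowl from where it was at the start of the episode above 0.02 m).
It also fails if it takes over 58 s, if anything falls off the work surface, if the arm or the gripper's body presses on something with over 40 N, if the wrist force passes 120 N, or if a joint passes its speed limit or range.

## Working session

There is one attempt and no reset: what is moved stays moved. The work goes in short steps, Python scripts to look and compute and a tool call to move; the robot and the scene stay as the last step left them, time stands still between calls to the robot, and variables do not carry over. Pictures are saved under pics/ and viewed, at most 10 in all, crops included, and the job is handed in when it is done.

Besides the shell and the picture viewer there is one more tool, called after ">>>" in YAML: its name, and indented under it one key for each argument. play_rows: Moves the arm, as the interface text tells. Its arguments: {"type":"object","properties":{"moves":{"type":"array","items":{"type":"array","items":{"type":"array","items":{"type":"number"}}}},"newtons":{"type":"number"}},"required":["moves"]}

```bash
mkdir -p pics; ls; python3 - <<'E'
from workcell import bot, vision
import cv2,numpy as np,pickle
s=bot.read_state();print(s)
for n in("top","scene"):
    d=vision.read_camera(n);pickle.dump(d,open(n+'.pkl','wb'))
    cv2.imwrite(f'pics/{n}0.png',d['image'][:,:,::-1]);print(n,d['K'].tolist(),d['dist'],d['R'].tolist(),d['t'])
E
```

```text
pics
{'time': 0.0, 'q': array([-1.22991134e+00,  2.64757914e-01,  1.60533311e+00,  2.72614592e-06,
        1.27372209e+00, -3.69076046e-02]), 'joint_vel': array([ 0.00171022,  0.00017424,  0.00035442,  0.00028111, -0.00159161,
        0.00087542]), 'joint_torque': array([-1.48533774e-03, -5.15117204e+01, -3.67315221e+01, -5.98315910e-04,
        1.31745322e-02,  9.77348975e-06]), 'tool_pos': array([ 0.24874129, -0.62672527,  0.22998091]), 'tcp_rot': array([-3.08355425e+00, -5.89498914e-01,  5.23668585e-04]), 'wrist_force': array([ 0.04524314,  0.29126022, -0.63080306]), 'torque': array([ 0.06256463, -0.00721612,  0.06349682]), 'grip_force': 0.0, 'width': 1.0010420855210822}
top [[501.5784653280691, 0.0, 281.56183938311517], [0.0, 501.5784653280691, 212.32319439848513], [0.0, 0.0, 1.0]] [-0.10687579  0.          0.          0.          0.        ] [[-0.026995767559381472, -0.9994502292113333, -0.01924754174676083], [-0.9955217794989147, 0.028624708562295487, -0.0900944648856845], [0.0905958888537114, 0.01672917777827419, -0.9957472166838676]] [0.028771   0.49082325 1.43402161]
scene [[464.03762157663647, 0.0, 269.5798574716052], [0.0, 464.03762157663647, 207.1931900819599], [0.0, 0.0, 1.0]] [-0.06134892  0.          0.          0.          0.        ] [[0.4007921010929338, 0.9161307140717714, -0.008378928085235465], [0.5398137269556692, -0.24352935190473565, -0.8057881824344967], [-0.7402478178905643, 0.3184304782761938, -0.5921445757693409]] [-0.19839751 -0.18463161  1.80657693]
```

View pics/top0.png

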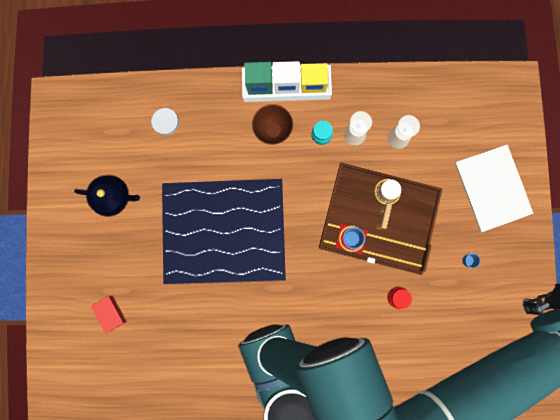

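View pics/scene0.png

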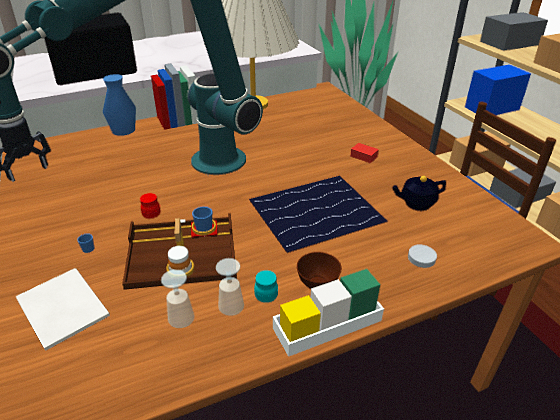

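The top view shows the tray centred near (383,217), with the coaster and cup at (352,238), the jar at (389,190), the handle bar at (386,214) and the white mark at (371,260). The placemat is centred near (224,231). Tray +x therefore points to image left, about world +y.

```bash
cat > h.py <<'E'
import numpy as np,cv2
from workcell import bot,vision
def cloud(d):
    h,w=d['depth'].shape
    u,v=np.meshgrid(np.arange(w),np.arange(h))
    p=cv2.undistortPoints(np.stack([u,v],-1).reshape(-1,1,2).astype(float),d['K'],d['dist']).reshape(h,w,2)
    Z=d['depth'][...,None].astype(float)
    return (np.concatenate([p,np.ones((h,w,1))],-1)*Z-d['t'])@d['R']
E
python3 - <<'E'
from h import *
import pickle
d=pickle.load(open('top.pkl','rb'));P=cloud(d);im=d['image'].astype(int)
hsv=cv2.cvtColor(d['image'],cv2.COLOR_RGB2HSV)
def box(r0,r1,c0,c1):
    m=np.zeros(im.shape[:2],bool);m[r0:r1,c0:c1]=1;return m
z=P[...,2]
print('table z',np.median(z[300:320,180:230]), np.median(z[150:165,200:250]))
# placemat
m=box(165,295,150,300)&((im.sum(2)<170)&(im[...,2]>im[...,0]))
r=cv2.minAreaRect(P[m][:,:2].astype(np.float32));print('mat',r,m.sum(),np.median(z[m]))
# tray
m=box(155,280,310,450)&(z>0.014)&(z<0.03)
r=cv2.minAreaRect(P[m][:,:2].astype(np.float32));print('tray rim',r,m.sum());print(cv2.boxPoints(r))
m=box(155,280,310,450)&(im.sum(2)<200)&(z<0.03)
r=cv2.minAreaRect(P[m][:,:2].astype(np.float32));print('tray dark',r,m.sum());print(cv2.boxPoints(r))
# handle
m=box(200,232,376,396)&(z>0.095)&(z<0.115)
r=cv2.minAreaRect(P[m][:,:2].astype(np.float32));print('bar+',r,m.sum(),np.percentile(z[m],[5,50,95]))
m2=m&(P[...,2]<0.12);v,u=np.nonzero(m);print(u.min(),u.max(),v.min(),v.max(),P[m].mean(0))
# red coaster
m=box(222,256,334,372)&(im[...,0]>130)&(im[...,1]<60)
print('coaster',P[m].mean(0),m.sum(),cv2.minAreaRect(P[m][:,:2].astype(np.float32)))
m=box(254,266,364,380)&(im.min(2)>180);print('mark',P[m].mean(0),m.sum())
c=d['image'][150:285,305:455,::-1];cv2.imwrite('pics/c0.png',cv2.resize(c,None,fx=4.4,fy=4.4,interpolation=cv2.INTER_CUBIC))
for n,b in dict(jar=(175,205,375,402),ga=(105,150,343,375),gb=(110,150,385,422),red=(285,312,385,415),turq=(120,147,310,335)).items():
    mm=box(*b)&(z>0.03);print(n,np.median(P[mm],0),np.percentile(z[mm],98))
E
```

```text
table z 0.0012735654598836038 0.0006678526608272468
mat ((0.44476085901260376, 0.18121862411499023), (0.29730358719825745, 0.37905755639076233), 0.6465175747871399) 10102 0.0039143523651411286
tray rim ((0.4664258360862732, -0.273429274559021), (0.31176501512527466, 0.2628597021102905), 73.87258911132812) 1997
[[ 0.2968681  -0.3866694 ]
 [ 0.5493833  -0.4596851 ]
 [ 0.6359836  -0.16018915]
 [ 0.3834684  -0.08717346]]
tray dark ((0.46760547161102295, -0.271742045879364), (0.3077498972415924, 0.25765156745910645), 73.78050231933594) 4257
[[ 0.3009271  -0.38350922]
 [ 0.5483238  -0.45547593]
 [ 0.63428384 -0.15997487]
 [ 0.38688713 -0.08800817]]
bar+ ((0.46667447686195374, -0.2735113799571991), (0.013977712951600552, 0.06941896677017212), 73.65426635742188) 136 [0.09743021 0.10491307 0.10912495]
381 390 203 228 [ 0.46501539 -0.27244978  0.10426462]
coaster [ 0.40765986 -0.17158005  0.0425044 ] 154 ((0.4077551066875458, -0.12040753662586212), (0.08827251940965652, 0.2256571650505066), 2.114745855331421)
mark [ 0.3461439  -0.23838866  0.02323748] 32
jar [ 0.54082061 -0.28918715  0.0724204 ] 0.08128650933369685
ga [ 0.71266877 -0.20388272  0.13986649] 0.1479847105262353
gb [ 0.70042978 -0.33172452  0.13958732] 0.14851294144425442
red [ 0.23827259 -0.30935265  0.06497633] 0.07282302656072137
turq [ 0.71757671 -0.10827337  0.06429912] 0.07137822848721653
```

View pics/c0.png

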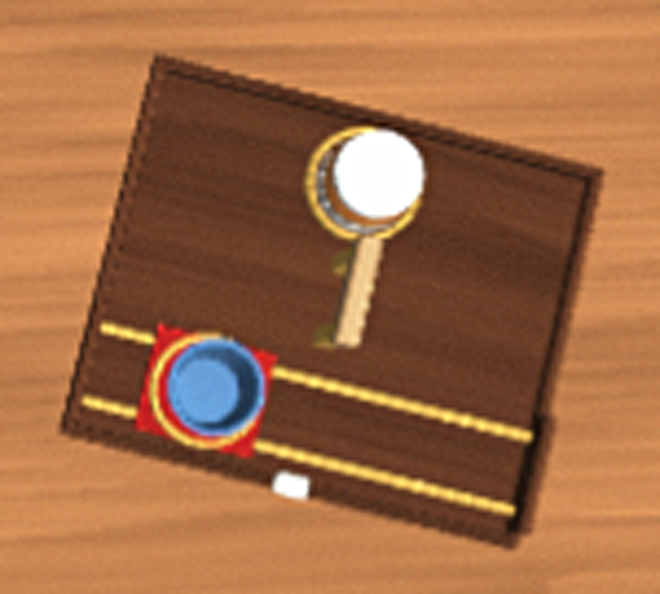

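The crop shows the bar centred at about crop (358,290), with the coaster on the left half and the jar in its ring. The rim and bar fits agree: tray centre (0.467,-0.273), x axis at 73.8°. Next I'll refine the placemat and work out the approach.

```bash
cat >> h.py <<'E'
from scipy.spatial.transform import Rotation as Ro
def delta(p,Rt,s=None):
    s=s or bot.read_state();R=Ro.from_rotvec(s['tcp_rot'])
    return (R.inv()*Rt).as_rotvec()/.5,R.inv().apply(np.array(p)-s['tool_pos'])/.1
def down(yaw): # tool z down, tool y along world yaw
    y=np.array([np.cos(yaw),np.sin(yaw),0]);z=np.array([0,0,-1.])
    return Ro.from_matrix(np.stack([np.cross(y,z),y,z],1))
E
python3 - <<'E'
from h import *
import pickle
d=pickle.load(open('top.pkl','rb'));P=cloud(d);im=d['image'].astype(int)
m=np.zeros(im.shape[:2],np.uint8);m[165:295,155:292]=((im.sum(2)<200)&(im[...,2]>im[...,0]))[165:295,155:292]
m=cv2.morphologyEx(cv2.morphologyEx(m,cv2.MORPH_CLOSE,np.ones((7,7))),cv2.MORPH_OPEN,np.ones((9,9)))
r=cv2.minAreaRect(P[m>0][:,:2].astype(np.float32));print('mat',r,P[m>0].mean(0))
c=max(cv2.findContours(m,0,2)[0],key=cv2.contourArea);a=cv2.minAreaRect(c);print(a)
s=bot.read_state();print(Ro.from_rotvec(s['tcp_rot']).as_matrix().round(4))
for y in (73.8,-106.2):
  for z in (.15,.07): print(y,z,delta([.467,-.273,z],down(np.radians(y)),s))
E
```

```text
mat ((0.4443439841270447, 0.1810837686061859), (0.2977297902107239, 0.3793545961380005), 0.46234795451164246) [0.44250729 0.18908493 0.0075307 ]
((222.5352783203125, 231.04115295410156), (100.60322570800781, 121.16767883300781), 88.05851745605469)
[[ 9.295e-01  3.689e-01 -7.000e-04]
 [ 3.689e-01 -9.295e-01  1.900e-03]
 [ 1.000e-04 -2.000e-03 -1.000e+00]]
73.8 0.15 (array([-1.61383675e-03, -5.11484918e-03, -4.96210249e+00]), array([ 3.33365657, -2.48170873,  0.80577993]))
73.8 0.07 (array([-1.61383675e-03, -5.11484918e-03, -4.96210249e+00]), array([ 3.33361627, -2.4800733 ,  1.60577825]))
-106.2 0.15 (array([-3.97211280e-03,  1.25328067e-03,  1.32108017e+00]), array([ 3.33365657, -2.48170873,  0.80577993]))
-106.2 0.07 (array([-3.97211280e-03,  1.25328067e-03,  1.32108017e+00]), array([ 3.33361627, -2.4800733 ,  1.60577825]))
```

>>> play_rows:
  moves:
    - [[0,0,0,0.33,-0.25,0,60],[0,0,0,0.33,-0.25,0,60],[0,0,0,0.33,-0.25,0,60],[0,0,0,0.33,-0.25,0,60],[0,0,0,0.33,-0.25,0,60]]

```text
time: 0.52
tool_pos: [0.3565, -0.4484, 0.2306]
tcp_rot: [-3.085, -0.589, 0.001]
wrist_force: [1.4, -0.7, 0.3]
width: 0.701
grip_force: 0.0
```

>>> play_rows:
  moves:
    - [[0,0,0,0.33,-0.25,0,60],[0,0,0,0.33,-0.25,0,60],[0,0,0,0.33,-0.25,0,60],[0,0,0,0.33,-0.25,0,60],[0,0,0,0.3,-0.22,0,60]]

```text
time: 0.93
tool_pos: [0.4623, -0.2747, 0.2309]
tcp_rot: [-3.085, -0.59, 0.0]
wrist_force: [0.3, 0.0, 0.0]
width: 0.706
grip_force: 0.0
```

>>> play_rows:
  moves:
    - [[0,0,0.22,0,0,0,60],[0,0,0.22,0,0,0,60],[0,0,0.22,0,0,0,60],[0,0,0.22,0,0,0,60],[0,0,0.22,0,0,0,60]]

```text
time: 1.35
tool_pos: [0.4616, -0.2766, 0.2307]
tcp_rot: [-3.129, 0.278, 0.002]
wrist_force: [-0.5, 0.4, 0.4]
width: 0.705
grip_force: 0.0
```

>>> play_rows:
  moves:
    - [[0,0,0.22,0,0,0,60],[0,0,0,0,0,0.1,60],[0,0,0,0,0,0.1,60],[0,0,0,0,0,0,60],[0,0,0,0,0,0,60]]

```text
time: 1.77
tool_pos: [0.4607, -0.2765, 0.2093]
tcp_rot: [-3.109, 0.439, 0.005]
wrist_force: [0.1, -1.1, -0.1]
width: 0.702
grip_force: 0.0
```

```bash
python3 - <<'E'
from h import *
import pickle
d=pickle.load(open('top.pkl','rb'));im=d['image'].astype(int)
m=np.zeros(im.shape[:2],np.uint8);m[165:295,155:292]=((im.sum(2)<200)&(im[...,2]>im[...,0]))[165:295,155:292]
m=cv2.morphologyEx(cv2.morphologyEx(m,cv2.MORPH_CLOSE,np.ones((7,7))),cv2.MORPH_OPEN,np.ones((9,9)))
c=max(cv2.findContours(m,0,2)[0],key=cv2.contourArea).astype(float)
u=cv2.undistortPoints(c,d['K'],d['dist'])[:,0]
C=-d['R'].T@d['t'];D=np.c_[u,np.ones(len(u))]@d['R']
W=C+D*((.003-C[2])/D[:,2])[:,None]
print('mat',cv2.minAreaRect(W[:,:2].astype(np.float32)))
s=bot.read_state();print(s['time'],s['tool_pos'],s['width'])
for z in (.15,.07): print(delta([.467,-.273,z],down(np.radians(-106.2)),s))
E
```

```text
mat ((0.44376814365386963, 0.19093464314937592), (0.2968500256538391, 0.35749050974845886), 0.3208509385585785)
1.7667 [ 0.4606916  -0.27650772  0.20930904] 0.7016310076713497
(array([-0.00212877,  0.00693067,  0.00453746]), array([ 0.05296352, -0.05053539,  0.59296484]))
(array([-0.00212877,  0.00693067,  0.00453746]), array([ 0.05573482, -0.04968074,  1.39295959]))
```

>>> play_rows:
  moves:
    - [[0,0.007,0.004,0.055,-0.05,0.2,60],[0,0,0,0,0,0.25,60],[0,0,0,0,0,0.25,60],[0,0,0,0,0,0.25,60],[0,0,0,0,0,0.2,60]]

```text
time: 2.18
tool_pos: [0.4682, -0.2736, 0.0945]
tcp_rot: [-3.11, 0.443, -0.004]
wrist_force: [-0.1, 0.4, -0.7]
width: 0.703
grip_force: 0.0
```

>>> play_rows:
  moves:
    - [[0,0,0,0,0,0.1,60],[0,0,0,0,0,0.08,60],[0,0,0,0,0,0.05,45],[0,0,0,0,0,0,40],[0,0,0,0,0,0,40]]

```text
time: 2.6
tool_pos: [0.4696, -0.2745, 0.0742]
tcp_rot: [3.109, -0.445, 0.007]
wrist_force: [0.1, 0.5, -0.1]
width: 0.471
grip_force: 0.0
```

```bash
python3 - <<'E'
from h import *
s=bot.read_state();print(s['time'],s['tool_pos'],s['width'],s['wrist_force'])
print(delta([.467,-.273,.07],down(np.radians(-106.2)),s))
d=vision.read_camera('wrist');cv2.imwrite('pics/w1.png',d['image'][:,:,::-1])
E
```

```text
2.6 [ 0.46956154 -0.27451845  0.07417027] 0.4713948001335879 [ 0.05723503  0.50922175 -0.07206719]
(array([ 0.00080209, -0.00973836, -0.0026502 ]), array([-0.02904715, -0.00741347,  0.04155885]))
```

View pics/w1.png

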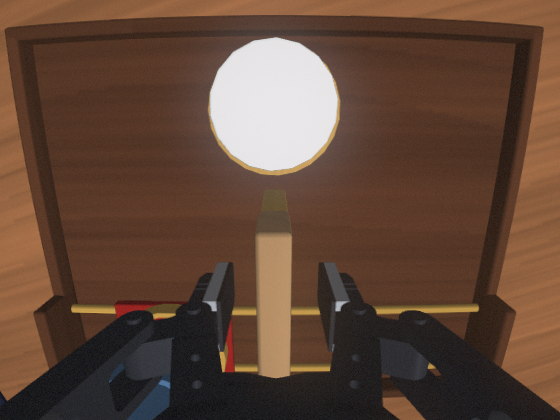

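The wrist view shows the bar (275,300) centred between open fingers and the jar well clear at (275,105). I'm closing the gripper.

>>> play_rows:
  moves:
    - [[0,0,0,0,0,0.02,30],[0,0,0,0,0,0,20],[0,0,0,0,0,0,10],[0,0,0,0,0,0,0],[0,0,0,0,0,0,0]]
  newtons: 100

```text
time: 3.07
tool_pos: [0.4694, -0.2741, 0.0722]
tcp_rot: [3.109, -0.445, 0.007]
wrist_force: [-1.1, 1.5, 5.5]
width: 0.148
grip_force: 98.3
```

>>> play_rows:
  moves:
    - [[0,0,0,0,0,0,0],[0,0,0,0,0,0,0],[0,0,0,0,0,0,0]]

```text
time: 3.32
tool_pos: [0.4695, -0.2741, 0.0722]
tcp_rot: [3.109, -0.445, 0.007]
wrist_force: [-1.1, 2.1, 5.6]
width: 0.152
grip_force: 98.3
```

```bash
cat >> h.py <<'E'
# tray frame from camera top: handle z gone (hand hides it); use red coaster vs rails and rim
def tilt(s):
    R=Ro.from_rotvec(s['tcp_rot']).as_matrix();return -R[2,1],-R[2,0],np.degrees(np.arctan2(-R[1,1],-R[0,1])) # sx, sy, yaw of tray x
E
python3 - <<'E'
from h import *
for i in range(3):
    d=vision.read_camera('top')
    s=bot.read_state();print(s['time'],s['tool_pos'],tilt(s),s['width'],s['grip_force'],s['wrist_force'],s['torque'])
cv2.imwrite('pics/t1.png',cv2.resize(d['image'][130:300,290:470,::-1],None,fx=3.4,fy=3.4))
E
```

```text
3.3667 [ 0.46945179 -0.27409341  0.07223635] (np.float64(3.699864637994978e-05), np.float64(-0.0046414531695710875), np.float64(73.71938071255099)) 0.14577230083820236 98.2661247253418 [0.31423662 2.61022223 6.25919553] [0.34663429 0.11065769 0.00154745]
3.4167 [ 0.46944585 -0.27410622  0.07222813] (np.float64(-2.3081415229783166e-05), np.float64(-0.004613078261887392), np.float64(73.72397923137564)) 0.14878288300711484 98.26610684394836 [0.1478209  2.13829909 6.49068665] [0.37330634 0.09963259 0.04720408]
3.4667 [ 0.46947412 -0.27412241  0.07225034] (np.float64(-1.0526727370345013e-05), np.float64(-0.004670444056544766), np.float64(73.72136529835691)) 0.14837515553362815 98.26618194580078 [-0.11197352  2.73896234  5.31118449] [0.37414648 0.11991886 0.08895124]
```

View pics/t1.png

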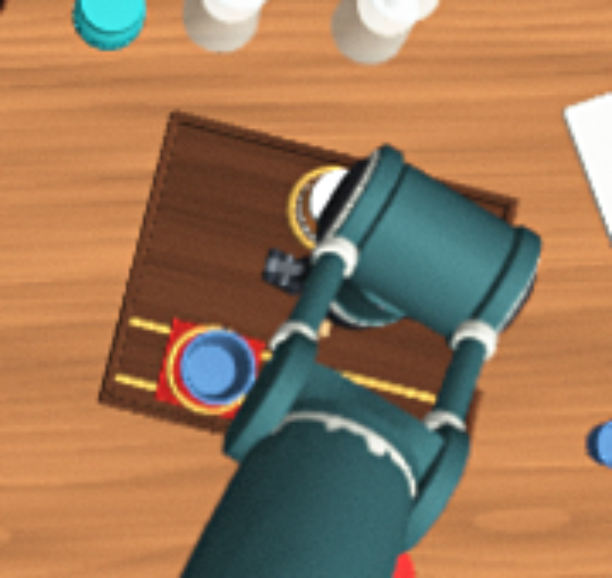

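The fingers hold the bar at 98 N, and the cup and coaster are still near +70 (crop 217,367). The arm will hide the runners' middle from the top camera, so I'll check whether the wrist and scene views show it.

```bash
python3 - <<'E'
from h import *
import pickle
w=vision.read_camera('wrist');s=vision.read_camera('scene')
pickle.dump((w,s),open('ws.pkl','wb'))
a=cv2.resize(w['image'],(400,300));b=cv2.resize(s['image'][150:330,60:300],(400,300))
cv2.imwrite('pics/ws.png',np.vstack([np.hstack([a,b]),])[:,:,::-1])
print(w['K'].tolist(),w['dist'])
P=cloud(w);im=w['image'].astype(int)
st=bot.read_state()
def tr(P):
    x=np.array([np.cos(np.radians(73.8)),np.sin(np.radians(73.8)),0]);y=np.array([-x[1],x[0],0])
    Q=P-[.467,-.273,0];return np.stack([Q@x,Q@y,Q[...,2]],-1)
for n,d in(('w',w),('s',s)):
    Q=tr(cloud(d));im=d['image'].astype(int)
    for c,m in(('red',(im[...,0]>90)&(im[...,1]<50)&(im[...,2]<60)),('blue',(im[...,2]>100)&(im[...,0]<90))):
        m&=(abs(Q[...,0])<.15)&(Q[...,1]>.03)&(Q[...,1]<.13)&(Q[...,2]<.11)
        print(n,c,m.sum(),np.percentile(Q[m],[2,50,98],0).round(4).tolist())
E
```

```text
[[329.5255659161737, 0.0, 275.5811932105955], [0.0, 329.5255659161737, 216.49903343104094], [0.0, 0.0, 1.0]] [-0.07351749  0.          0.          0.          0.        ]
w red 728 [[0.0415, 0.0427, 0.0229], [0.1, 0.0473, 0.0244], [0.1101, 0.0653, 0.0256]]
w blue 1 [[0.0499, 0.0598, 0.0837], [0.0499, 0.0598, 0.0837], [0.0499, 0.0598, 0.0837]]
s red 298 [[-0.1382, 0.0327, 0.0026], [0.0302, 0.0563, 0.0078], [0.1432, 0.1147, 0.0396]]
s blue 119 [[0.0459, 0.0499, 0.0484], [0.0745, 0.0994, 0.0722], [0.0962, 0.1077, 0.0841]]
```

View pics/ws.png

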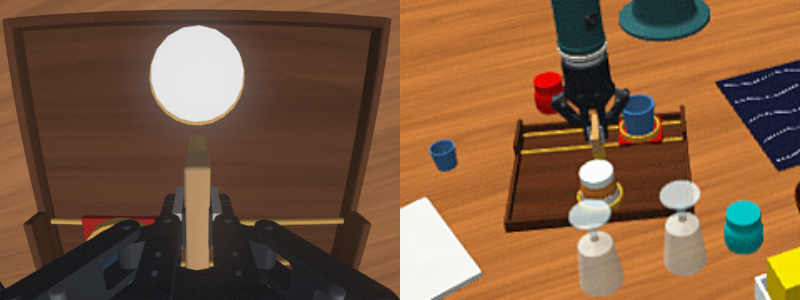

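The wrist view (half scale) shows the red coaster's outer end near (85,225), and once centred its edges would just show beside the fingers. The depth cloud puts that edge at +0.110, so the offset is +0.070, as given. I'll do a short lift with a small safe tilt, then measure.

```bash
cat >> h.py <<'E'
import pickle
def coaster(n=1,show=True):
    ref=pickle.load(open('ws.pkl','rb'))[0];yaw=np.radians(73.8)
    x=np.array([np.cos(yaw),np.sin(yaw),0]);y=np.array([-x[1],x[0],0])
    for i in range(n):
        s=bot.read_state();w=vision.read_camera('wrist')
        Q=cloud({**w,'R':ref['R'],'t':ref['t']})-[.467,-.273,0]
        X,Y,Z=Q@x,Q@y,Q[...,2];im=w['image'].astype(int)
        near=(abs(X)<.15)&(Y>.03)&(Y<.13)&(Z<.032)&(Z>.017)
        m=near&(im[...,0]>90)&(im[...,1]<50)&(im[...,2]<60)
        b=near&(im[...,0]>110)&(im[...,1]>80)&(im[...,2]<90)&(Y<.062) # brass rail
        L=X[m&(X>.0)];Rr=X[m&(X<0)]
        f=lambda a,q:round(float(np.percentile(a,q)),4) if len(a)>8 else None
        tl=tilt(s)
        print('t%.2f sx %.4f sy %.4f yaw %.2f'%(s['time'],*tl),'pos',s['tool_pos'].round(4),'red',m.sum(),
          'left',f(L,99),'right',f(Rr,1),'rail gap',f(X[b&(X>0)],1),f(X[b&(X<0)],99))
    return w
E
python3 -c "
from h import *
coaster()"
```

```text
t3.57 sx 0.0000 sy -0.0046 yaw 73.72 pos [ 0.4694 -0.2741  0.0722] red 715 left 0.1102 right None rail gap 0.0951 -0.0442
```

>>> play_rows:
  moves:
    - [[0,0,0,0,0,-0.02,0],[0,0,0,0,0,-0.04,0],[0.02,0,0,0,0,-0.05,0],[0,0,0,0,0,-0.05,0]]

```text
time: 3.95
tool_pos: [0.4674, -0.2734, 0.086]
tcp_rot: [-3.099, 0.443, -0.003]
wrist_force: [-0.0, 0.5, -8.5]
width: 0.146
grip_force: 97.6
```

```bash
python3 -c "
from h import *
coaster(2)"
```

```text
t3.95 sx 0.0114 sy -0.0003 yaw 73.71 pos [ 0.4674 -0.2734  0.086 ] red 710 left 0.1101 right None rail gap 0.0935 -0.0437
t4.00 sx 0.0102 sy -0.0029 yaw 73.70 pos [ 0.4685 -0.2742  0.0877] red 705 left 0.1103 right None rail gap 0.0895 -0.0437
```

>>> play_rows:
  moves:
    - [[0,0,0,0,0,-0.08,0],[0,0,0,0,0,-0.1,0],[0,0,0,0,0,-0.1,0],[0,0,0,0,0,-0.08,0],[0,0,0,0,0,-0.05,0]]

```text
time: 4.47
tool_pos: [0.4697, -0.2751, 0.1306]
tcp_rot: [-3.102, 0.444, -0.012]
wrist_force: [0.8, 0.7, -7.9]
width: 0.148
grip_force: 98.1
```

```bash
python3 -c "
from h import *
coaster(2)"
```

```text
t4.47 sx 0.0091 sy -0.0066 yaw 73.72 pos [ 0.4697 -0.2751  0.1306] red 534 left 0.0995 right None rail gap 0.1012 -0.0437
t4.52 sx 0.0088 sy -0.0075 yaw 73.72 pos [ 0.47   -0.2753  0.1312] red 501 left 0.0977 right None rail gap 0.1014 -0.0438
```

>>> play_rows:
  moves:
    - [[0,0,0,0,0,0,0],[0,0,0,0,0,0,0]]

```text
time: 4.73
tool_pos: [0.4681, -0.2741, 0.1279]
tcp_rot: [-3.1, 0.443, -0.006]
wrist_force: [-0.6, -0.4, -8.3]
width: 0.151
grip_force: 98.1
```

```bash
python3 -c "
from h import *
coaster(2)"
```

```text
t4.73 sx 0.0103 sy -0.0026 yaw 73.72 pos [ 0.4681 -0.2741  0.1279] red 258 left 0.0873 right None rail gap 0.0907 -0.0439
t4.78 sx 0.0104 sy -0.0021 yaw 73.72 pos [ 0.468  -0.274   0.1276] red 239 left 0.0849 right None rail gap 0.0889 -0.0437
```

>>> play_rows:
  moves:
    - [[-0.022,0,0,0,0,0,0],[0,0,0,0,0,0,0],[0,0,0,0,0,0,0]]

```text
time: 5.08
tool_pos: [0.4684, -0.2741, 0.1279]
tcp_rot: [3.109, -0.444, 0.004]
wrist_force: [0.8, -0.2, -8.4]
width: 0.146
grip_force: 98.0
```

```bash
python3 -c "
from h import *
coaster(2)"
```

```text
t5.08 sx -0.0008 sy -0.0028 yaw 73.74 pos [ 0.4684 -0.2741  0.1279] red 144 left 0.0697 right None rail gap 0.0792 -0.0442
t5.13 sx -0.0008 sy -0.0030 yaw 73.73 pos [ 0.4685 -0.2742  0.128 ] red 168 left 0.0671 right None rail gap 0.077 -0.0432
```

>>> play_rows:
  moves:
    - [[-0.005,0,0,0,0,0,0],[0,0,0,0,0,0,0],[0,0,0,0,0,0,0]]

```text
time: 5.43
tool_pos: [0.4686, -0.2744, 0.1283]
tcp_rot: [3.106, -0.444, 0.005]
wrist_force: [0.3, -0.6, -8.3]
width: 0.149
grip_force: 98.0
```

```bash
python3 -c "
from h import *
coaster(2)"
```

```text
t5.43 sx -0.0035 sy -0.0035 yaw 73.72 pos [ 0.4686 -0.2744  0.1283] red 254 left 0.0573 right -0.0134 rail gap 0.0784 -0.0439
t5.48 sx -0.0035 sy -0.0035 yaw 73.72 pos [ 0.4686 -0.2744  0.1283] red 274 left 0.0566 right -0.0148 rail gap 0.0789 -0.0432
```

>>> play_rows:
  moves:
    - [[0.009,0,0,0,0,0,0],[0,0,0,0,0,0,0],[0,0,0,0,0,0,0]]

```text
time: 5.78
tool_pos: [0.4686, -0.2745, 0.1283]
tcp_rot: [-3.109, 0.445, -0.006]
wrist_force: [0.2, 0.4, -8.0]
width: 0.149
grip_force: 98.0
```

```bash
python3 -c "
from h import *
coaster(2)"
```

```text
t5.78 sx 0.0011 sy -0.0035 yaw 73.71 pos [ 0.4686 -0.2745  0.1283] red 220 left 0.0527 right -0.0157 rail gap 0.0554 -0.0438
t5.83 sx 0.0010 sy -0.0036 yaw 73.71 pos [ 0.4686 -0.2745  0.1283] red 201 left 0.0523 right -0.0157 rail gap 0.055 -0.0444
```

>>> play_rows:
  moves:
    - [[0.01,0,0,0,0,0,0],[0,0,0,0,0,0,0],[0,0,0,0,0,0,0],[-0.012,0,0,0,0,0,0],[0,0,0,0,0,0,0]]

```text
time: 6.3
tool_pos: [0.4686, -0.2743, 0.1283]
tcp_rot: [3.109, -0.445, 0.005]
wrist_force: [0.5, -0.2, -8.3]
width: 0.148
grip_force: 98.0
```

>>> play_rows:
  moves:
    - [[0,0,0,0,0,0,0],[0,0,0,0,0,0,0],[0,0,0,0,0,0,0],[0,0,0,0,0,0,0],[0,0,0,0,0,0,0]]

```text
time: 6.72
tool_pos: [0.4686, -0.2744, 0.1283]
tcp_rot: [3.109, -0.445, 0.005]
wrist_force: [-0.3, 0.1, -7.8]
width: 0.142
grip_force: 98.0
```

```bash
python3 - <<'E'
from h import *
w=coaster(2)
s=vision.read_camera('scene')
a=cv2.resize(w['image'],(400,300));b=cv2.resize(s['image'][150:330,60:300],(400,300))
cv2.imwrite('pics/ws2.png',np.hstack([a,b])[:,:,::-1])
E
```

```text
t6.72 sx 0.0000 sy -0.0035 yaw 73.72 pos [ 0.4686 -0.2744  0.1283] red 55 left 0.0448 right None rail gap 0.048 -0.044
t6.77 sx 0.0000 sy -0.0035 yaw 73.72 pos [ 0.4686 -0.2744  0.1283] red 53 left 0.0449 right None rail gap 0.048 -0.0437
```

View pics/ws2.png

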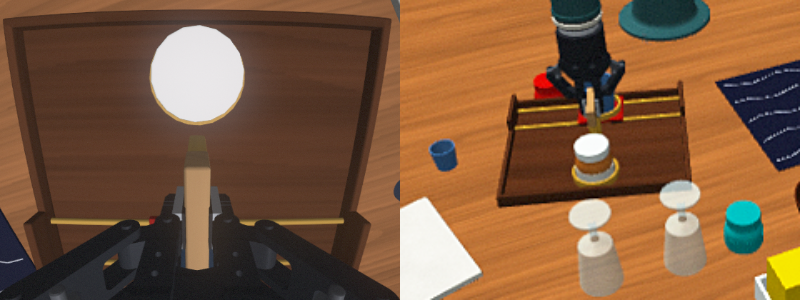

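The wrist view shows the coaster's red end just beside the left finger (150,220), so the offset is about +5 mm. The scene view shows it at rest behind the handle, with cup and jar upright. After a short rest I'll carry leg 1: 0.2 m with a smooth ramp and a tilt that offsets the acceleration.

>>> play_rows:
  moves:
    - [[0,0,0,0,0,0,0],[0,0,0,0,0,0,0],[0,0,0,0,0,0,0],[0,0,0,0,0,0,0],[0,0,0,0,0,0,0]]

```text
time: 7.28
tool_pos: [0.4686, -0.2744, 0.1283]
tcp_rot: [3.109, -0.445, 0.005]
wrist_force: [-0.5, -0.9, -9.2]
width: 0.15
grip_force: 98.0
```

>>> play_rows:
  moves:
    - [[-0.014,0,0,-0.001,-0.002,0,0],[0,0,0,-0.002,-0.007,0,0],[0,0,0,-0.004,-0.012,0,0],[0,0,0,-0.006,-0.016,0,0],[0,0,0,-0.007,-0.021,0,0]]

```text
time: 7.7
tool_pos: [0.4683, -0.2681, 0.1282]
tcp_rot: [3.103, -0.444, 0.004]
wrist_force: [0.3, -0.4, -8.0]
width: 0.144
grip_force: 98.0
```

>>> play_rows:
  moves:
    - [[0,0,0,-0.009,-0.026,0,0],[0,0,0,-0.011,-0.031,0,0],[0,0,0,-0.012,-0.035,0,0],[0,0,0,-0.014,-0.04,0,0],[0,0,0,-0.016,-0.045,0,0]]

```text
time: 8.12
tool_pos: [0.4673, -0.2491, 0.1281]
tcp_rot: [3.103, -0.444, 0.004]
wrist_force: [-0.9, -0.0, -8.0]
width: 0.143
grip_force: 98.0
```

>>> play_rows:
  moves:
    - [[0,0,0,-0.017,-0.049,0,0],[0,0,0,-0.019,-0.054,0,0],[0,0,0,-0.02,-0.059,0,0],[0,0,0,-0.022,-0.063,0,0],[0,0,0,-0.024,-0.068,0,0]]

```text
time: 8.53
tool_pos: [0.4657, -0.2179, 0.1279]
tcp_rot: [3.103, -0.444, 0.004]
wrist_force: [0.1, -1.2, -7.7]
width: 0.149
grip_force: 98.0
```

>>> play_rows:
  moves:
    - [[0,0,0,-0.025,-0.073,0,0],[0,0,0,-0.027,-0.078,0,0],[0,0,0,-0.028,-0.082,0,0],[0,0,0,-0.03,-0.087,0,0],[0,0,0,-0.032,-0.092,0,0]]

```text
time: 8.95
tool_pos: [0.4636, -0.1741, 0.1275]
tcp_rot: [3.103, -0.444, 0.004]
wrist_force: [-0.4, -0.4, -7.5]
width: 0.149
grip_force: 98.0
```

>>> play_rows:
  moves:
    - [[0.028,0,0,-0.032,-0.092,0,0],[0,0,0,-0.03,-0.087,0,0],[0,0,0,-0.028,-0.082,0,0],[0,0,0,-0.027,-0.078,0,0],[0,0,0,-0.025,-0.073,0,0]]

```text
time: 9.37
tool_pos: [0.4615, -0.1307, 0.1277]
tcp_rot: [-3.104, 0.444, -0.007]
wrist_force: [-0.4, -0.7, -8.6]
width: 0.149
grip_force: 98.0
```

>>> play_rows:
  moves:
    - [[0,0,0,-0.024,-0.068,0,0],[0,0,0,-0.022,-0.063,0,0],[0,0,0,-0.02,-0.059,0,0],[0,0,0,-0.019,-0.054,0,0],[0,0,0,-0.017,-0.049,0,0]]

```text
time: 9.78
tool_pos: [0.46, -0.1, 0.1278]
tcp_rot: [-3.104, 0.444, -0.007]
wrist_force: [0.1, -0.3, -8.1]
width: 0.147
grip_force: 98.0
```

>>> play_rows:
  moves:
    - [[0,0,0,-0.016,-0.045,0,0],[0,0,0,-0.014,-0.04,0,0],[0,0,0,-0.012,-0.035,0,0],[0,0,0,-0.011,-0.031,0,0],[0,0,0,-0.009,-0.026,0,0]]

```text
time: 10.2
tool_pos: [0.459, -0.0815, 0.1279]
tcp_rot: [-3.104, 0.444, -0.007]
wrist_force: [0.3, -1.2, -9.8]
width: 0.147
grip_force: 98.0
```

>>> play_rows:
  moves:
    - [[0,0,0,-0.007,-0.021,0,0],[0,0,0,-0.006,-0.016,0,0],[0,0,0,-0.004,-0.012,0,0],[0,0,0,-0.002,-0.007,0,0],[-0.014,0,0,-0.001,-0.002,0,0]]

```text
time: 10.62
tool_pos: [0.4587, -0.0758, 0.1279]
tcp_rot: [3.109, -0.445, 0.005]
wrist_force: [0.5, -0.8, -8.7]
width: 0.144
grip_force: 98.0
```

```bash
python3 -c "
from h import *
coaster(3)"
```

```text
t10.62 sx -0.0002 sy -0.0036 yaw 73.69 pos [ 0.4587 -0.0758  0.1279] red 72 left 0.0463 right None rail gap 0.0489 -0.044
t10.67 sx -0.0007 sy -0.0036 yaw 73.70 pos [ 0.4587 -0.0757  0.1279] red 72 left 0.0463 right None rail gap 0.0487 -0.044
t10.72 sx -0.0003 sy -0.0036 yaw 73.72 pos [ 0.4587 -0.0757  0.1279] red 71 left 0.0461 right None rail gap 0.0487 -0.0446
```

The coaster hasn't moved, at about +6 mm. For leg 2 I'll compute the rows, including the yaw.

```bash
python3 - <<'E'
from h import *
s=bot.read_state();p0=s['tool_pos'].copy();y0=np.radians(73.72)
D=np.array([.445,.190,p0[2]])-p0;dy=np.radians(90.3)-y0
N=23;w=np.r_[np.arange(N)+.5,(np.arange(N)+.5)[::-1]];w/=w.sum();c=np.cumsum(w)
T=2*N/12;acc=4*np.linalg.norm(D)/T**2;al=4*dy/T**2
def pose(yaw,sx,sy=-.0042):
    x=np.array([np.cos(yaw)*np.cos(sx),np.sin(yaw)*np.cos(sx),np.sin(sx)]);ty=-x
    # tool x elevation = -sy
    n=np.array([-np.sin(yaw),np.cos(yaw),0]);tx=-n+np.array([0,0,-sy]);tx-=tx@ty*ty;tx/=np.linalg.norm(tx)
    return Ro.from_matrix(np.stack([tx,ty,np.cross(tx,ty)],1))
R=pose(y0,0,-.0036);p=p0
for k in range(2*N):
    sg=1 if k<N else -1;yaw=y0+dy*c[k]
    a=sg*(acc*(D/np.linalg.norm(D))@[np.cos(yaw),np.sin(yaw),0]-.08*al)
    sx=0 if k==2*N-1 else -a/9.8
    Rn=pose(yaw,sx);pn=p0+D*c[k]
    print((R.inv()*Rn).as_rotvec().__truediv__(.5).round(4).tolist(),(R.inv().apply(pn-p)/.1).round(3).tolist())
    R,p=Rn,pn
E
```

```text
[-0.0127, 0.0012, -0.0006] [-0.001, -0.002, -0.0]
[0.0, 0.0, -0.0016] [-0.002, -0.007, -0.0]
[0.0, 0.0, -0.0027] [-0.004, -0.012, -0.0]
[0.0, 0.0, -0.0038] [-0.006, -0.017, -0.0]
[0.0, 0.0, -0.0049] [-0.007, -0.021, -0.0]
[0.0, 0.0, -0.006] [-0.009, -0.026, -0.0]
[0.0, 0.0, -0.0071] [-0.01, -0.031, -0.0]
[0.0, 0.0001, -0.0082] [-0.012, -0.036, -0.0]
[0.0, 0.0001, -0.0093] [-0.013, -0.041, -0.0]
[0.0, 0.0001, -0.0104] [-0.015, -0.045, -0.0]
[0.0, 0.0001, -0.0115] [-0.016, -0.05, -0.0]
[0.0, 0.0001, -0.0126] [-0.017, -0.055, -0.0]
[0.0, 0.0001, -0.0137] [-0.018, -0.06, -0.0]
[0.0, 0.0001, -0.0148] [-0.019, -0.065, -0.001]
[0.0, 0.0001, -0.0159] [-0.02, -0.07, -0.001]
[0.0, 0.0001, -0.017] [-0.021, -0.075, -0.001]
[0.0, 0.0001, -0.0181] [-0.022, -0.08, -0.001]
[0.0, 0.0001, -0.0191] [-0.022, -0.085, -0.001]
[0.0, 0.0001, -0.0202] [-0.023, -0.09, -0.001]
[0.0001, 0.0001, -0.0213] [-0.023, -0.095, -0.001]
[0.0001, 0.0001, -0.0224] [-0.023, -0.1, -0.001]
[0.0001, 0.0002, -0.0235] [-0.023, -0.106, -0.001]
[0.0001, 0.0002, -0.0246] [-0.023, -0.111, -0.001]
[0.0266, -0.0, -0.0245] [-0.021, -0
[... 349 characters left out ...]
009, -0.077, 0.0]
[0.0001, -0.0001, -0.0159] [-0.008, -0.072, 0.0]
[0.0001, -0.0001, -0.0148] [-0.007, -0.068, 0.0]
[0.0001, -0.0001, -0.0137] [-0.006, -0.063, 0.0]
[0.0001, -0.0001, -0.0126] [-0.005, -0.058, 0.0]
[0.0001, -0.0001, -0.0115] [-0.004, -0.053, 0.0]
[0.0, -0.0001, -0.0104] [-0.004, -0.048, 0.0]
[0.0, -0.0001, -0.0093] [-0.003, -0.043, 0.0]
[0.0, -0.0001, -0.0082] [-0.002, -0.038, 0.0]
[0.0, -0.0, -0.0071] [-0.002, -0.033, 0.0]
[0.0, -0.0, -0.006] [-0.002, -0.028, 0.0]
[0.0, -0.0, -0.0049] [-0.001, -0.023, 0.0]
[0.0, -0.0, -0.0038] [-0.001, -0.018, 0.0]
[0.0, -0.0, -0.0027] [-0.001, -0.013, 0.0]
[0.0, -0.0, -0.0016] [-0.0, -0.008, 0.0]
[-0.0135, -0.0, -0.0006] [-0.0, -0.003, 0.0]
```

>>> play_rows:
  moves:
    - [[-0.0127,0.001,-0.001,-0.001,-0.002,0,0],[0,0,-0.002,-0.002,-0.007,0,0],[0,0,-0.003,-0.004,-0.012,0,0],[0,0,-0.004,-0.006,-0.017,0,0],[0,0,-0.005,-0.007,-0.021,0,0]]

```text
time: 11.18
tool_pos: [0.4584, -0.0693, 0.1279]
tcp_rot: [3.105, -0.432, 0.005]
wrist_force: [0.2, -0.9, -8.3]
width: 0.148
grip_force: 98.0
```

>>> play_rows:
  moves:
    - [[0,0,-0.006,-0.009,-0.026,0,0],[0,0,-0.007,-0.01,-0.031,0,0],[0,0,-0.008,-0.012,-0.036,0,0],[0,0,-0.009,-0.013,-0.041,0,0],[0,0,-0.0105,-0.015,-0.045,0,0]]

```text
time: 11.6
tool_pos: [0.4575, -0.0502, 0.1278]
tcp_rot: [3.109, -0.4, 0.005]
wrist_force: [1.0, 1.0, -8.6]
width: 0.148
grip_force: 98.0
```

>>> play_rows:
  moves:
    - [[0,0,-0.0115,-0.016,-0.05,0,0],[0,0,-0.0125,-0.017,-0.055,0,0],[0,0,-0.0135,-0.018,-0.06,0,0],[0,0,-0.0145,-0.019,-0.065,0,0],[0,0,-0.016,-0.02,-0.07,0,0]]

```text
time: 12.02
tool_pos: [0.4559, -0.0186, 0.1275]
tcp_rot: [3.115, -0.347, 0.005]
wrist_force: [-0.6, -1.2, -8.8]
width: 0.146
grip_force: 98.0
```

>>> play_rows:
  moves:
    - [[0,0,-0.017,-0.021,-0.075,-0.001,0],[0,0,-0.018,-0.022,-0.08,-0.001,0],[0,0,-0.019,-0.022,-0.085,-0.001,0],[0,0,-0.02,-0.023,-0.09,-0.001,0],[0,0,-0.0215,-0.023,-0.095,-0.001,0]]

```text
time: 12.43
tool_pos: [0.4536, 0.0255, 0.1277]
tcp_rot: [3.123, -0.272, 0.004]
wrist_force: [-0.5, 0.7, -8.1]
width: 0.147
grip_force: 98.0
```

>>> play_rows:
  moves:
    - [[0,0,-0.0225,-0.023,-0.1,-0.001,0],[0,0,-0.0235,-0.023,-0.106,-0.001,0],[0,0,-0.0245,-0.023,-0.111,-0.001,0],[0.0266,0,-0.0245,-0.021,-0.111,-0.001,0],[0,0,-0.0235,-0.019,-0.106,0.001,0]]

```text
time: 12.85
tool_pos: [0.4508, 0.0801, 0.1277]
tcp_rot: [-3.129, 0.179, -0.005]
wrist_force: [-0.1, -0.6, -9.5]
width: 0.146
grip_force: 98.0
```

>>> play_rows:
  moves:
    - [[0,0,-0.0225,-0.017,-0.102,0.001,0],[0,0,-0.0215,-0.015,-0.097,0.001,0],[0,0,-0.02,-0.013,-0.092,0.001,0],[0,0,-0.019,-0.012,-0.087,0.001,0],[0,0,-0.018,-0.01,-0.082,0.001,0]]

```text
time: 13.27
tool_pos: [0.4486, 0.1263, 0.1275]
tcp_rot: [-3.134, 0.1, -0.006]
wrist_force: [0.6, 0.5, -8.4]
width: 0.15
grip_force: 98.0
```

>>> play_rows:
  moves:
    - [[0.0005,0,-0.017,-0.009,-0.077,0,0],[0,0,-0.016,-0.008,-0.072,0,0],[0,0,-0.015,-0.007,-0.068,0,0],[0,0,-0.0135,-0.006,-0.063,0,0],[0,0,-0.0125,-0.005,-0.058,0,0]]

```text
time: 13.68
tool_pos: [0.4468, 0.1599, 0.1277]
tcp_rot: [-3.135, 0.043, -0.006]
wrist_force: [0.0, 0.2, -8.9]
width: 0.147
grip_force: 98.0
```

>>> play_rows:
  moves:
    - [[0.0005,0,-0.0115,-0.004,-0.053,0,0],[0,0,-0.0105,-0.004,-0.048,0,0],[0,0,-0.0095,-0.003,-0.043,0,0],[0,0,-0.008,-0.002,-0.038,0,0],[0,0,-0.007,-0.002,-0.033,0,0]]

```text
time: 14.1
tool_pos: [0.4457, 0.1812, 0.1278]
tcp_rot: [-3.135, 0.007, -0.006]
wrist_force: [-0.2, -0.1, -8.4]
width: 0.147
grip_force: 98.0
```

>>> play_rows:
  moves:
    - [[0,0,-0.006,-0.002,-0.028,0,0],[0,0,-0.005,-0.001,-0.023,0,0],[0,0,-0.004,-0.001,-0.018,0,0],[0,0,-0.003,-0.001,-0.013,0,0],[0,0,-0.002,0,-0.008,0,0]]

```text
time: 14.52
tool_pos: [0.4452, 0.1899, 0.1279]
tcp_rot: [-3.135, -0.009, -0.006]
wrist_force: [-0.2, 0.3, -7.9]
width: 0.148
grip_force: 98.0
```

>>> play_rows:
  moves:
    - [[-0.0135,0,-0.001,0,-0.003,0,0],[0,0,0,0,0,0,0]]

```text
time: 14.68
tool_pos: [0.4453, 0.1902, 0.1279]
tcp_rot: [3.141, 0.009, 0.006]
wrist_force: [0.3, -0.1, -8.4]
width: 0.148
grip_force: 98.0
```

```bash
python3 - <<'E'
from h import *
w=coaster(3)
s=vision.read_camera('top')
a=cv2.resize(w['image'],(400,300));b=cv2.resize(s['image'][140:320,120:360],(400,300))
cv2.imwrite('pics/ws3.png',np.hstack([a,b])[:,:,::-1])
pickle.dump(s,open('top3.pkl','wb'))
E
```

```text
t14.68 sx -0.0007 sy -0.0040 yaw 90.33 pos [0.4453 0.1902 0.1279] red 105 left 0.0487 right None rail gap 0.0514 -0.0434
t14.73 sx -0.0005 sy -0.0040 yaw 90.34 pos [0.4453 0.1902 0.1279] red 107 left 0.0489 right None rail gap 0.0508 -0.0443
t14.78 sx -0.0004 sy -0.0039 yaw 90.34 pos [0.4452 0.1902 0.1279] red 107 left 0.0488 right None rail gap 0.051 -0.0431
```

View pics/ws3.png

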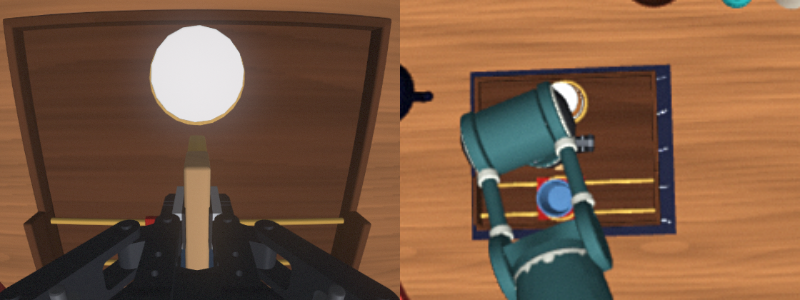

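The top view shows the tray over the placemat, cup near the middle of the runners (crop 555,198). The wrist shows the coaster at about +9 mm, at rest. I'll hold it up for more than 3 s.

>>> play_rows:
  moves:
    - [[0,0,0,0,0,0,0],[0,0,0,0,0,0,0],[0,0,0,0,0,0,0],[0,0,0,0,0,0,0],[0,0,0,0,0,0,0]]

```text
time: 15.3
tool_pos: [0.4452, 0.1901, 0.1279]
tcp_rot: [3.141, 0.009, 0.006]
wrist_force: [-0.4, 0.1, -8.6]
width: 0.146
grip_force: 98.0
```

>>> play_rows:
  moves:
    - [[0,0,0,0,0,0,0],[0,0,0,0,0,0,0],[0,0,0,0,0,0,0],[0,0,0,0,0,0,0],[0,0,0,0,0,0,0]]

```text
time: 15.72
tool_pos: [0.4452, 0.1902, 0.1279]
tcp_rot: [3.141, 0.009, 0.006]
wrist_force: [0.6, -0.8, -7.7]
width: 0.148
grip_force: 98.0
```

>>> play_rows:
  moves:
    - [[0,0,0,0,0,0,0],[0,0,0,0,0,0,0],[0,0,0,0,0,0,0],[0,0,0,0,0,0,0],[0,0,0,0,0,0,0]]

```text
time: 16.13
tool_pos: [0.4452, 0.1902, 0.1279]
tcp_rot: [3.141, 0.009, 0.006]
wrist_force: [0.1, 0.4, -8.1]
width: 0.148
grip_force: 98.0
```

>>> play_rows:
  moves:
    - [[0,0,0,0,0,0,0],[0,0,0,0,0,0,0],[0,0,0,0,0,0,0],[0,0,0,0,0,0,0],[0,0,0,0,0,0,0]]

```text
time: 16.55
tool_pos: [0.4452, 0.1902, 0.1279]
tcp_rot: [3.141, 0.009, 0.006]
wrist_force: [-1.0, -0.0, -8.4]
width: 0.145
grip_force: 98.0
```

>>> play_rows:
  moves:
    - [[0,0,0,0,0,0,0],[0,0,0,0,0,0,0],[0,0,0,0,0,0,0],[0,0,0,0,0,0,0],[0,0,0,0,0,0,0]]

```text
time: 16.97
tool_pos: [0.4452, 0.1901, 0.1279]
tcp_rot: [3.141, 0.009, 0.006]
wrist_force: [0.0, -0.1, -8.8]
width: 0.148
grip_force: 98.0
```

>>> play_rows:
  moves:
    - [[0,0,0,0,0,0,0],[0,0,0,0,0,0,0],[0,0,0,0,0,0,0],[0,0,0,0,0,0,0],[0,0,0,0,0,0,0]]

```text
time: 17.38
tool_pos: [0.4452, 0.1902, 0.1279]
tcp_rot: [3.141, 0.009, 0.006]
wrist_force: [-0.1, 0.3, -8.3]
width: 0.152
grip_force: 98.0
```

>>> play_rows:
  moves:
    - [[0,0,0,0,0,0,0],[0,0,0,0,0,0,0],[0,0,0,0,0,0,0],[0,0,0,0,0,0,0],[0,0,0,0,0,0,0]]

```text
time: 17.8
tool_pos: [0.4452, 0.1901, 0.1279]
tcp_rot: [3.141, 0.009, 0.006]
wrist_force: [0.6, -0.6, -8.0]
width: 0.149
grip_force: 98.0
```

```bash
python3 - <<'E'
from h import *
coaster(1)
d=pickle.load(open('top3.pkl','rb'));P=cloud(d);im=d['image'].astype(int)
m=np.zeros(im.shape[:2],bool);m[165:295,150:300]=1
m&=(P[...,2]>.068)&(P[...,2]<.085)&(im.sum(2)<200)&(im[...,0]>im[...,2]+8)
print(cv2.minAreaRect(P[m][:,:2].astype(np.float32)),m.sum())
E
```

```text
t17.80 sx -0.0003 sy -0.0039 yaw 90.33 pos [0.4452 0.1901 0.1279] red 108 left 0.0488 right None rail gap 0.0514 -0.0441
((0.44266077876091003, 0.18957050144672394), (0.26007071137428284, 0.30846816301345825), 0.44755223393440247) 1207
```

Held steady for over 3 s. The tray rim fit gives centre (0.443,0.190) against the mat's (0.444,0.191). Lowering gently now.

>>> play_rows:
  moves:
    - [[0,0,0,0,0,0.02,0],[0,0,0,0,0,0.04,0],[0,0,0,0,0,0.05,0],[0,0,0,0,0,0.05,0],[0,0,0,0,0,0.05,0]]

```text
time: 18.27
tool_pos: [0.445, 0.19, 0.1061]
tcp_rot: [3.141, 0.009, 0.005]
wrist_force: [0.5, -0.3, -8.0]
width: 0.149
grip_force: 98.0
```

>>> play_rows:
  moves:
    - [[0,0,0,0,0,0.05,0],[0,0,0,0,0,0.05,0],[0,0,0,0,0,0.05,0],[0,0,0,0,0,0.04,0],[0,0,0,0,0,0.03,0]]

```text
time: 18.68
tool_pos: [0.4451, 0.1901, 0.0842]
tcp_rot: [3.141, 0.009, 0.005]
wrist_force: [-0.4, 0.6, -9.0]
width: 0.145
grip_force: 98.0
```

>>> play_rows:
  moves:
    - [[0,0,0,0,0,0.02,0],[0,0,0,0,0,0.02,0],[0,0,0,0,0,0.02,0],[0,0,0,0,0,0.01,0],[0,0,0,0,0,0.01,0]]

```text
time: 19.1
tool_pos: [0.4456, 0.1902, 0.0769]
tcp_rot: [3.141, 0.009, 0.006]
wrist_force: [0.1, 0.1, -8.3]
width: 0.147
grip_force: 98.0
```

```bash
python3 -c "
from h import *
coaster(2);print(bot.read_state()['wrist_force'])"
```

```text
t19.10 sx -0.0002 sy -0.0041 yaw 90.33 pos [0.4456 0.1902 0.0769] red 110 left 0.0489 right None rail gap 0.0515 -0.0438
t19.15 sx -0.0003 sy -0.0039 yaw 90.33 pos [0.4455 0.1901 0.0768] red 109 left 0.049 right None rail gap 0.0515 -0.0436
[ 0.74639857  0.07443269 -8.00955685]
```

>>> play_rows:
  moves:
    - [[0,0,0,0,0,0.01,0],[0,0,0,0,0,0.005,0],[0,0,0,0,0,0.005,0],[0,0,0,0,0,0,0]]

```text
time: 19.53
tool_pos: [0.4456, 0.1902, 0.0753]
tcp_rot: [3.141, 0.009, 0.006]
wrist_force: [-1.0, -1.4, -6.1]
width: 0.148
grip_force: 98.7
```

```bash
python3 -c "
from h import *
coaster(1);print(bot.read_state()['wrist_force'])"
```

```text
t19.53 sx -0.0002 sy -0.0040 yaw 90.33 pos [0.4456 0.1902 0.0753] red 111 left 0.049 right None rail gap 0.0519 -0.0438
[-1.56783993 -0.78311214 -4.64702942]
```

>>> play_rows:
  moves:
    - [[0,0,0,0,0,0.004,0],[0,0,0,0,0,0.004,0],[0,0,0,0,0,0,0]]

```text
time: 19.83
tool_pos: [0.4456, 0.1902, 0.0752]
tcp_rot: [3.141, 0.009, 0.006]
wrist_force: [-4.3, -1.6, 3.9]
width: 0.149
grip_force: 100.0
```

>>> play_rows:
  moves:
    - [[0,0,0,0,0,0,0],[0,0,0,0,0,0,0],[0,0,0,0,0,0,14],[0,0,0,0,0,0,18],[0,0,0,0,0,0,24]]
  newtons: 20

```text
time: 20.25
tool_pos: [0.447, 0.1907, 0.0751]
tcp_rot: [-3.141, -0.009, -0.011]
wrist_force: [0.5, -0.4, 0.3]
width: 0.284
grip_force: 0.0
```

>>> play_rows:
  moves:
    - [[0,0,0,0,0,0,32],[0,0,0,0,0,0,40],[0,0,0,0,0,0,45],[0,0,0,0,0,0,45],[0,0,0,0,0,0,45]]

```text
time: 20.67
tool_pos: [0.4455, 0.1902, 0.0741]
tcp_rot: [3.141, 0.009, 0.006]
wrist_force: [1.0, -1.1, -0.2]
width: 0.524
grip_force: 0.0
```

```bash
python3 -c "
from h import *
coaster(2);s=bot.read_state();print(s['wrist_force'],s['width'],s['tool_pos'])"
```

```text
t20.67 sx -0.0002 sy -0.0040 yaw 90.33 pos [0.4455 0.1902 0.0741] red 975 left 0.0417 right -0.0299 rail gap 0.0172 -0.0318
t20.72 sx -0.0003 sy -0.0039 yaw 90.33 pos [0.4455 0.1902 0.0741] red 973 left 0.0417 right -0.0298 rail gap 0.0178 -0.0318
[ 0.24945098 -0.26368924  0.1074555 ] 0.5277650403532137 [0.44544318 0.19013256 0.0740444 ]
```

>>> play_rows:
  moves:
    - [[0,0,0,0,0,-0.05,45],[0,0,0,0,0,-0.1,45],[0,0,0,0,0,-0.2,45],[0,0,0,0,0,-0.3,45],[0,0,0,0,0,-0.3,45]]

```text
time: 21.18
tool_pos: [0.4443, 0.1899, 0.1702]
tcp_rot: [3.141, 0.009, 0.004]
wrist_force: [1.1, -0.4, 0.5]
width: 0.527
grip_force: 0.0
```

>>> play_rows:
  moves:
    - [[0,0,0,0,0,-0.3,45],[0,0,0,0,0,-0.2,45],[0,0,0,0,0,-0.1,45],[0,0,0,0,0,0,45],[0,0,0,0,0,0,45]]

```text
time: 21.6
tool_pos: [0.4448, 0.1902, 0.2293]
tcp_rot: [3.142, 0.009, 0.007]
wrist_force: [0.2, 0.3, -0.6]
width: 0.527
grip_force: 0.0
```

```bash
python3 - <<'E'
from h import *
w=vision.read_camera('wrist');d=vision.read_camera('scene')
P=cloud(w);im=w['image'].astype(int)
m=(P[...,2]>.018)&(P[...,2]<.033)&(im.sum(2)<200)&(im[...,0]>im[...,2]+8)
print('tray',cv2.minAreaRect(P[m][:,:2].astype(np.float32)),m.sum())
m=(im[...,0]>90)&(im[...,1]<50)&(im[...,2]<60)&(P[...,2]<.05)&(P[...,2]>.02)
print('coaster y range',np.percentile(P[m],[1,99],0))
print(bot.read_state()['time'])
a=cv2.resize(w['image'],(400,300));b=cv2.resize(d['image'][150:330,200:440],(400,300))
cv2.imwrite('pics/end.png',np.hstack([a,b])[:,:,::-1])
E
```

```text
tray ((0.3889993131160736, 0.26280999183654785), (0.44966891407966614, 0.37886521220207214), 88.72837829589844) 1485
coaster y range [[0.20738973 0.2346475  0.02057956]
 [0.39976912 0.549458   0.03412772]]
21.7
```

View pics/end.png

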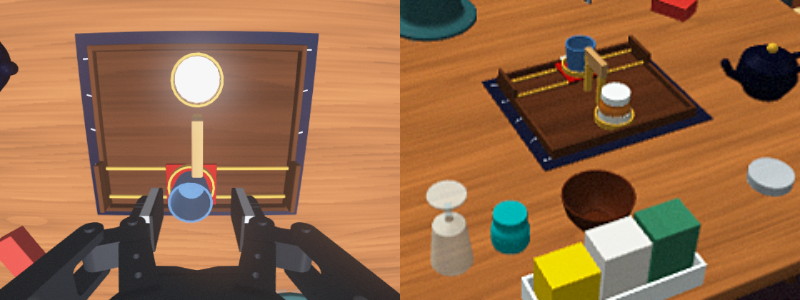

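The views show the tray squared and centred on the mat, and the cup (190,195) and jar (197,80) upright. The coaster, at about (191,183), is about 10 mm off the runners' middle. The gripper is clear, so I'm handing in.

```bash
python3 -c "
from workcell import bot
print(bot.finish_job())"
```

```text
the job is handed in; nothing more can be done
None
```

The job is handed in at about 22 s on the robot's clock, with no verdict returned: the tray is released on the placemat, centred and square to it by my measurements, the coaster is at rest about 10 mm off the middle of its runners, and the cup and jar are upright.

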